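# Close up a picking tub and snap its lid on

## Robot

A 7-joint arm with a two-finger parallel gripper is mounted at the origin on the work surface. World frame = base frame: x ahead of the robot, y to its left, z up, the work surface at z = 0. Lengths are in m, angles in rad, forces in N, time in s.
With the tool pointing down it reaches from about 0.4 to 0.9 m from the base axis. Payload 5.6 kg.
Tool frame: the origin (TCP) lies between the finger pads; the fingertips stand 14 mm ahead of it and the grasp point (between the pads) lies 5 mm behind it (ctrl.tips_ahead is the distance from the TCP to the fingertips, in m); z points along the fingers, y is the direction in which the jaws open and shut (so a half turn about z gives the same grasp; the last joint's range is limited). The gripper opens to 92 mm and grips with 3 to 60 N. Pads are 20 mm wide; open, the fingers measure 128 mm over their backs; the gripper's body (75 mm by 189 mm) begins 69 mm behind the grasp point.
Start: joints at [-1.238, 0.468, -0.012, 1.603, 0.006, 1.071, -0.056], TCP at [0.239, 0.605, 0.229] pointing down, gripper open.
Joint ranges: [-2.53, 2.53], [-0.31, 2.02], [-1.57, 1.55], [0.28, 2.44], [-1.29, 4.43], [0.15, 1.84], [-2.92, 2.92]. Speed limits (rad/s): [2.57, 2.57, 3.14, 3.14, 3.14, 3.14, 3.14].

## Interface

Orientations are given as a unit quaternion [x, y, z, w].
In Python, from workcell import ctrl, viewer gives the robot as it stands. The module is installed in compiled form; this text tells all that it offers.
- The arm moves only by the tool apply_moves, never from a script. Its argument "targets" is a list that holds one entry, the list of rows, each a list of 6 numbers: the shift along the world's x, y, z in m, then the turn, a rotation vector about the world's x, y, z in rad. In form: [[[dx, dy, dz, ax, ay, az], ...]]. A call has exactly 5 rows; each row is the pose to reach, as a shift and turn from the pose commanded when the call began; what a row does not reach only later rows make up. A row lasts 1/10 s, in which the tool goes at most 50 mm and 8.59 degrees, less where a joint would pass 70% of its speed; a pose out of reach is approached as far as the arm can. A call with a gripper value outside its range is refused whole. "fingers" is the opening, from 0 (shut) to 1 (fully open), set as the call begins (left out, the last holds). The fingers move at their own pace and stop on an object; "newtons" is the grip in N (left out, the last holds). Time passes only in rows, so rows that repeat a pose let the fingers close, or fill a call up. It gives the time, the measured TCP pose, the force and the opening at its end, in the units of the state.
- ctrl.sense(): the state, without advancing time (a new reading comes with each control period).
- viewer.grab_frame(name): name is "scene" or "side" or "wrist"; returns a dict with "img" (420x560x3 uint8, red, green, blue), "vfov" (degrees; the focal length in pixels is half the picture's height over the tangent of half this angle, whatever the lens; pixels are square), "cx", "cy" (the principal point, pixels), "position" and "orientation" of the camera in the world. Camera axes: x right, y up, looking along -z (the intrinsics and any distortion apply to the point x, -y, -z); pixel columns grow to the right and rows downward; lengths in m; the calibration is good to about 2 mm. A picture is of the moment at which its call begins. There is no depth.
- ctrl.job_done(): hands the job in, once; it reports no verdict.
The state is a dict: "t": time; "joints": joint angles; "joint_vel": joint speeds; "joint_efforts": joint torques, N m; "eef_pos": TCP position; "tcp_rot": TCP orientation; "contact_force": force on the tool from outside, world axes, zero at the start; "ft_torque": the same for the moment, N m; "finger_gap": finger opening in m.
Only numpy, scipy, OpenCV 4.12 (cv2) and the standard library are available. Lean on these libraries where they do the work, as an engineer would, in place of code of your own. Each camera call takes 0.05 s, during which the arm holds its last target.

## Task

Close up the spare-parts tub for stacking: push its drop-down front flap up until it is fully shut, then take the lid that fits (the larger of the two) and press it down over the rim until it has snapped on at both ends and sits flush. Leave the smaller lid and the other things on the bench where they are.

Things in the scene. Friction and masses are not known exactly. Their poses are not given: they have to be found in the camera images.
- tub: Open blue plastic tub of spare parts, 110 (x) by 160 (y) by 100 mm high, walls 6 mm, fixed on a thin steel dock plate (150 by 200 by 8 mm) bolted to the bench. Origin on the bench under its centre, z up; its -x side is the front with the drop-down flap, its ends (+y, -y) carry the spring catches.
- tub_rim (a point): Centre of the tub's mouth, at rim height (100 mm above the bench); axes as the tub's.
- catch_l_mid (a point): Spring catch in the middle of the tub's +y end wall: a rounded rib 62 mm long that bulges 4 mm out, 8 mm below the rim (this point is on the rib's axis). The lid rides over both catches and clicks home under a central downward press of about 10 to 15 N; before that it rests about 11 mm too high.
- catch_r_mid (a point): Spring catch in the middle of the tub's -y end wall: a rounded rib 62 mm long that bulges 4 mm out, 8 mm below the rim (this point is on the rib's axis). The lid rides over both catches and clicks home under a central downward press of about 10 to 15 N; before that it rests about 11 mm too high.
- flap (a joint): Angle of the front flap about its bottom hinge: 0 = shut (upright, in line with the front wall), grows as it leans out and down to the tub's -x side, at most 1.2 rad. Stiff hinge (0.035 N m): it stays where it is left. Smooth; a push towards the tub's +x on its outer side swings it up. The lid goes on only when it is shut.
- flap_hinge (a point): Middle of the flap's hinge line, 33 mm above the bench, 52 mm from the tub's centre on the -x side; the line runs along the tub's y.
- flap_edge (a point): Middle of the flap's free edge, 67 mm from the hinge. The flap is 118 mm wide and 6 mm thick; shut, its edge is level with the rim.
- big_lid_grip (a point): Centre of the handle bar of the larger blue lid (128 by 175 mm over its skirt, 54 mm high, about 0.15 kg), the one that fits. Bar 14 mm wide (lid's x), 70 mm long (lid's y, its long way), 14 mm high, open beneath, flat lid at both sides. z up. This point is 47 mm above the skirt's bottom, 27 mm above the seat. It lies skirt down on the bench.
- big_lid_seat (a point): Centre of the underside of the larger lid's plate, 20 mm above the skirt's bottom: it rests on the rim when snapped on, so this point then meets the centre of the tub's mouth. Axes as the lid's: its y goes along the tub's y, either way round. The skirt has about 2 mm play and a flared edge on its long sides.
- small_lid_grip (a point): Centre of the handle bar of the smaller lid (98 by 120 mm, otherwise alike), which does not fit this tub; skirt down on the bench, on the other side of the tub. Leave it alone.
- small_tub: Small open blue tub, 80 by 105 by 60 mm, beyond the work; origin at the centre of its underside. Leave it alone.
- flange: Round steel flange, 90 mm across, 45 mm high, beyond the work; origin at the centre of its underside. Leave it alone.
- carton: Plain cardboard box, 70 by 120 by 60 mm, beyond the work; origin at the centre of its underside. Leave it alone.

How it is judged:
By the outcome, as a careful person would: the job done as asked, in the order asked, and still so for the second after the job is handed in, with the robot touching nothing.
It also fails if it takes over 64 s, if anything falls off the work surface, if the arm or the gripper's body presses on something with over 40 N, if the wrist force passes 120 N, or if a joint passes its speed limit or range.

## Working session

There is one attempt and no reset: what is moved stays moved. The work goes in short steps, Python scripts to look and compute and a tool call to move; the robot and the scene stay as the last step left them, time stands still between calls to the robot, and variables do not carry over. Pictures are saved under pics/ and viewed, and the job is handed in when it is done.

Besides the shell and the picture viewer there is one more tool, called by a JSON object that holds its "op" and its "data", one argument or row to a line. apply_moves: Moves the arm, as the interface text tells. Its arguments: {"type":"object","properties":{"targets":{"type":"array","items":{"type":"array","items":{"type":"array","items":{"type":"number"}}}},"fingers":{"type":"number"},"newtons":{"type":"number"}},"required":["targets"]}

```bash
mkdir -p pics; ls; cat > h.py <<'E'
import numpy as np, cv2
from scipy.spatial.transform import Rotation as R
from workcell import ctrl, viewer
E
python3 - <<'E'
from h import *
import pickle
print(ctrl.sense())
for n in ["scene","side","wrist"]:
    f=viewer.grab_frame(n)
    cv2.imwrite(f"pics/a_{n}.png",f["img"][:,:,::-1])
    pickle.dump(f,open(f"a_{n}.pkl","wb"))
    print(n,{k:v for k,v in f.items() if k!="img"})
E
```

```text
pics
{'t': 0.0, 'joints': array([-1.23803391,  0.46837267, -0.01161439,  1.60360599,  0.0060067 ,
        1.07138005, -0.05634057]), 'joint_vel': array([ 2.65662323e-04, -9.72206442e-05,  1.68030039e-03, -2.48593345e-03,
        1.00249132e-03,  6.69538742e-04,  7.67869382e-04]), 'joint_efforts': array([-1.00105026e-04, -5.20562553e+01, -1.24510657e-02, -2.43748587e+01,
       -5.66347491e-02,  1.72790629e-02,  1.65720867e-04]), 'eef_pos': array([0.23839617, 0.60411703, 0.22765054]), 'tcp_rot': array([ 1.86822482e-01,  9.82393308e-01, -8.59839614e-04, -1.01182349e-04]), 'contact_force': array([ 0.43547458, -0.00268453, -0.64206925]), 'ft_torque': array([0.01744989, 0.03504408, 0.02604259]), 'finger_gap': 0.09200804581952331}
scene {'vfov': 45.959932937945794, 'cx': 291.9576573174095, 'cy': 215.71079522271972, 'position': array([ 1.11975915, -0.30409137,  0.94610458]), 'orientation': array([0.26866806, 0.14809756, 0.45476195, 0.83610774])}
side {'vfov': 50.900032117418895, 'cx': 289.05662687464167, 'cy': 208.67477126315887, 'position': array([0.44860585, 0.68524449, 0.84112689]), 'orientation': array([-0.05108494,  0.3585137 ,  0.92336577, -0.12749086])}
wrist {'vfov': 64.87364972839354, 'cx': 284.92497137616937, 'cy': 207.09893654517356, 'position': array([0.17592948, 0.62915971, 0.38402372]), 'orientation': array([-0.10101413, -0.06775007,  0.5582044 ,  0.82073986])}
```

View pics/a_scene.png

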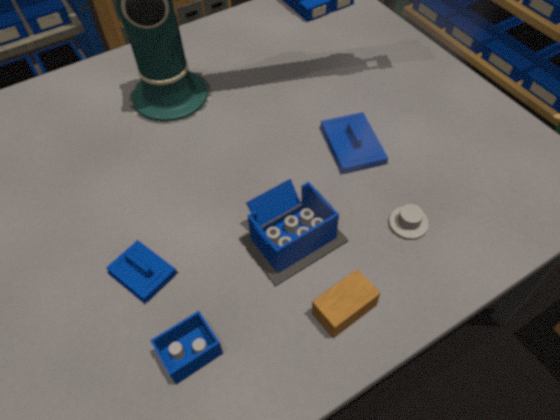

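View pics/a_side.png

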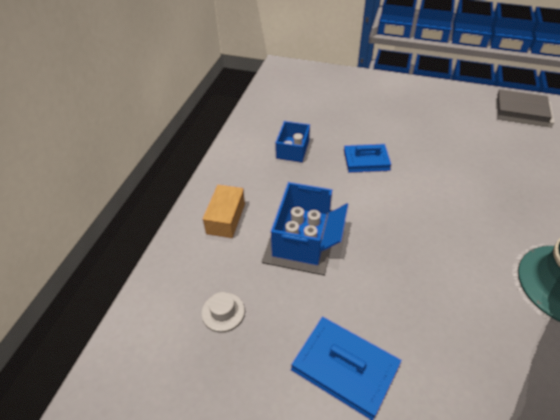

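View pics/a_wrist.png

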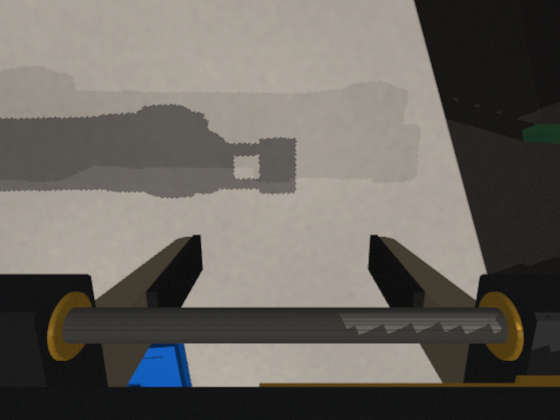

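The scene view shows the big lid at about (353,142), the tub at (295,228) with its flap leaning out on the upper-left, towards the robot, and the small lid at (142,270). The side view shows the big lid at (347,365), the tub at (303,225) and the flap at (338,228). Next I'll crop and zoom in on the tub and big lid.

```bash
cat >> h.py <<'E'
import pickle
def cam(f):
    h=f["img"].shape[0]; fl=h/2/np.tan(np.radians(f["vfov"])/2)
    return fl,f["cx"],f["cy"],np.array(f["position"]),R.from_quat(f["orientation"]).as_matrix()
def ray(f,uv):
    fl,cx,cy,p,M=cam(f); d=M@np.array([(uv[0]-cx)/fl,-(uv[1]-cy)/fl,-1.]); return p,d/np.linalg.norm(d)
def plane(f,uv,z):
    p,d=ray(f,uv); return p+d*(z-p[2])/d[2]
def tri(fa,a,fb,b):
    p,d=ray(fa,a);q,e=ray(fb,b)
    s,t=np.linalg.lstsq(np.c_[d,-e],q-p,rcond=None)[0]
    return (p+s*d+q+t*e)/2,np.linalg.norm(p+s*d-q-t*e)
def proj(f,X):
    fl,cx,cy,p,M=cam(f); c=M.T@(np.array(X)-p); return np.array([cx+fl*c[0]/-c[2],cy-fl*c[1]/-c[2]])
def crop(f,x0,y0,w,h,s,name):
    c=cv2.resize(f["img"][y0:y0+h,x0:x0+w,::-1],None,fx=s,fy=s,interpolation=cv2.INTER_CUBIC)
    for x in range(x0-x0%10+10,x0+w,10):
        cv2.line(c,((x-x0)*s,0),((x-x0)*s,6 if x%50 else 20),(0,255,255),1)
        if x%20==0: cv2.putText(c,str(x),((x-x0)*s+2,16),0,.4,(0,0,255),1)
    for y in range(y0-y0%10+10,y0+h,10):
        cv2.line(c,(0,(y-y0)*s),(6,(y-y0)*s),(0,255,255),1)
        if y%20==0: cv2.putText(c,str(y),(8,(y-y0)*s+4),0,.4,(0,0,255),1)
    cv2.imwrite(name,c)
E
python3 - <<'E'
from h import *
for n in ["scene","side"]:
    f=pickle.load(open(f"a_{n}.pkl","rb"))
    hsv=cv2.cvtColor(f["img"],cv2.COLOR_RGB2HSV)
    m=cv2.inRange(hsv,(100,150,40),(125,255,255))
    cs,_=cv2.findContours(m,cv2.RETR_EXTERNAL,cv2.CHAIN_APPROX_NONE)
    for c in cs:
        if cv2.contourArea(c)>400:
            r=cv2.minAreaRect(c); ap=cv2.approxPolyDP(c,3,True)[:,0]
            print(n,cv2.contourArea(c),np.round(r[0]),ap.tolist())
    if n=="scene":
        crop(f,230,170,130,115,6,"pics/a_sc_tub.png"); crop(f,310,105,90,75,8,"pics/a_sc_lid.png")
    else:
        crop(f,260,175,100,100,6,"pics/a_si_tub.png"); crop(f,285,310,125,105,6,"pics/a_si_lid.png")
E
```

```text
scene 2694.0 [186. 346.] [[199, 312], [152, 340], [175, 382], [220, 353], [216, 338]]
scene 2181.0 [141. 270.] [[137, 241], [108, 269], [145, 301], [175, 271]]
scene 3542.5 [291. 220.] [[308, 183], [303, 185], [303, 205], [290, 213], [299, 217], [300, 208], [311, 207], [308, 205], [315, 203], [310, 203], [315, 196], [333, 212], [300, 236], [284, 230], [283, 218], [267, 226], [276, 225], [281, 235], [292, 238], [281, 247], [272, 243], [265, 235], [265, 227], [260, 225], [299, 203], [290, 181], [247, 203], [252, 239], [277, 270], [335, 237], [337, 214]]
scene 1779.0 [354. 140.] [[362, 114], [322, 123], [342, 167], [385, 158], [379, 145], [372, 143], [375, 141], [372, 146], [362, 144], [364, 151], [352, 147], [350, 132], [357, 140], [366, 131]]
scene 3111.0 [525.  54.] [[470, 27], [474, 29], [470, 33], [475, 38], [475, 51], [481, 50], [486, 59], [493, 51], [508, 61], [514, 69], [509, 75], [515, 80], [523, 78], [526, 88], [535, 80], [557, 96], [552, 106], [559, 111], [559, 68], [547, 59], [559, 53], [559, 44], [555, 42], [535, 52], [505, 32], [522, 22], [514, 16], [496, 24], [481, 18], [
[... 1028 characters left out ...]
2], [458, 42], [461, 32], [482, 34], [480, 45], [484, 46], [490, 38], [492, 47], [498, 47], [502, 36], [524, 41], [521, 50], [529, 46], [539, 53], [544, 41], [559, 43], [559, 23], [543, 21], [539, 8], [534, 13], [529, 8], [530, 20], [503, 17], [500, 4], [493, 12], [490, 3], [490, 15], [465, 13]]
side 726.0 [434.  19.] [[423, 0], [415, 37], [420, 38], [423, 27], [444, 31], [441, 40], [445, 41], [453, 0], [449, 11], [424, 8]]
side 660.0 [396.  16.] [[385, 0], [378, 32], [383, 33], [385, 22], [405, 26], [404, 36], [408, 36], [415, 0], [411, 7], [387, 4]]
side 467.5 [368.  32.] [[378, 0], [367, 0], [365, 16], [369, 22], [364, 22], [360, 54], [364, 62], [359, 65], [367, 66], [370, 58], [367, 35]]
```

View pics/a_sc_tub.png

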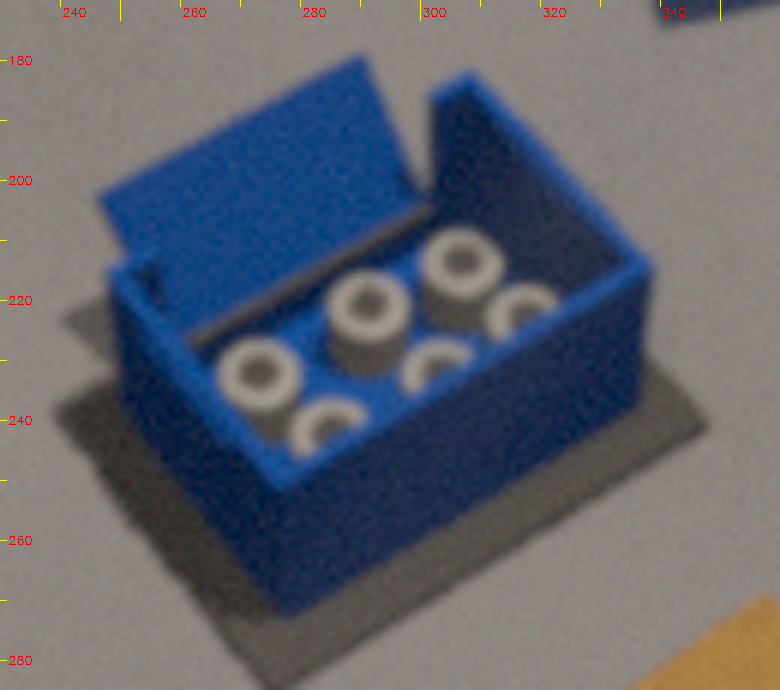

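View pics/a_si_tub.png

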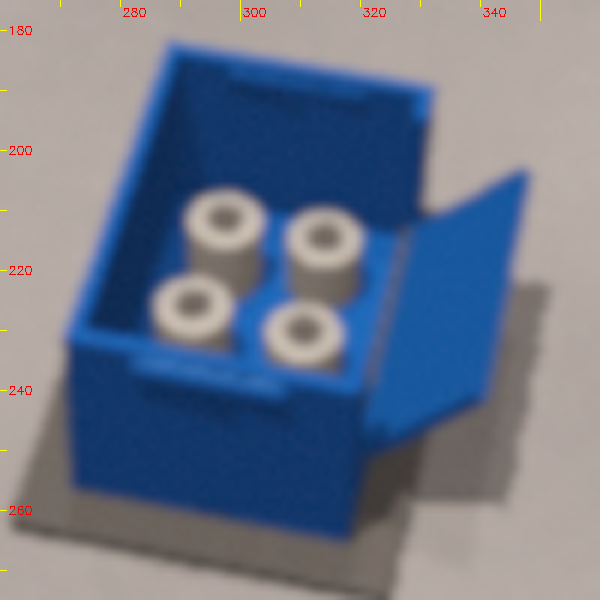

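View pics/a_sc_lid.png

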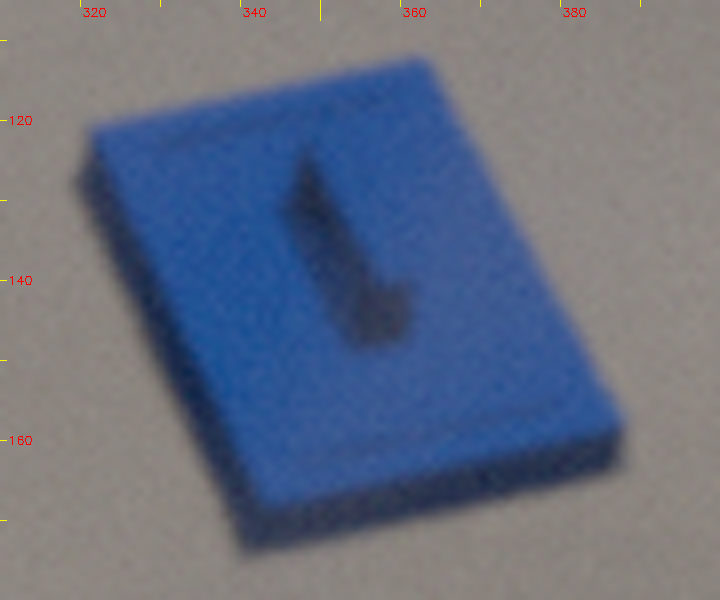

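View pics/a_si_lid.png

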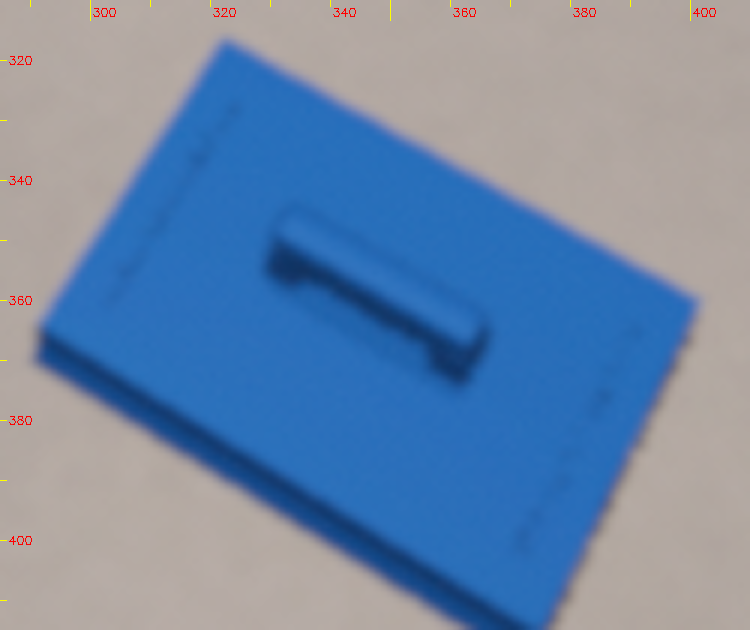

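```bash
python3 - <<'E'
from h import *
a=pickle.load(open("a_scene.pkl","rb"));b=pickle.load(open("a_side.pkl","rb"))
S=dict(A=((248.3,215),(332.5,189.7)),B=((276.7,251.3),(288.7,182.2)),C=((338.7,214.2),(270.8,231.3)),D=((308.3,182.5),(320.3,240.3)))
for k,(u,v) in S.items():
    X,g=tri(a,u,b,v);print(k,X.round(4),round(g,4),plane(a,u,.1).round(4),plane(b,v,.1).round(4))
# flap free edge corners
for n,u,v in [("F1",(247,202.5),(347.5,204)),("F2",(290.5,179.5),(340.5,241))]:
    X,g=tri(a,u,b,v);print(n,X.round(4),round(g,4))
print("lid scene");
for u in [(321.5,120.6),(363.7,112.2),(387.5,158.7),(342.7,167.9)]: print(plane(a,u,.024).round(4))
print("lid side")
for u in [(322.5,316.7),(401.2,360),(375,414),(292,364.2)]: print(plane(b,u,.024).round(4))
print("bar top corners side")
# bar top face: ends
for u in [(334,344.5),(366,363.5),(330.5,349.5),(362.5,368.5)]: print(plane(b,u,.054).round(4))
E
```

```text
A [ 0.5537 -0.0527  0.0994] 0.0024 [ 0.5553 -0.0524  0.1   ] [ 0.5527 -0.0532  0.1   ]
B [ 0.6614 -0.0498  0.0985] 0.0038 [ 0.664  -0.0494  0.1   ] [ 0.6596 -0.0498  0.1   ]
C [0.6562 0.1084 0.0995] 0.0019 [0.6573 0.1086 0.1   ] [0.6553 0.1081 0.1   ]
D [0.5477 0.1033 0.0983] 0.0036 [0.5506 0.1032 0.1   ] [0.546  0.1033 0.1   ]
F1 [ 0.5119 -0.033   0.0825] 0.0015
F2 [0.5073 0.0817 0.0828] 0.0048
lid scene
[0.3418 0.2883 0.024 ]
[0.3773 0.4022 0.024 ]
[0.5435 0.3487 0.024 ]
[0.507  0.2368 0.024 ]
lid side
[0.5066 0.2367 0.024 ]
[0.3416 0.2855 0.024 ]
[0.3755 0.3968 0.024 ]
[0.5401 0.3498 0.024 ]
bar top corners side
[0.4707 0.304  0.054 ]
[0.4068 0.3242 0.054 ]
[0.475  0.3155 0.054 ]
[0.4114 0.3352 0.054 ]
```

Triangulation puts the rim at z≈0.099 with sides of 108 × 157 mm, which agrees with the 110 × 160 × 100 given.

| Item | Position (m) | Angle |
|---|---|---|
| Tub centre | (0.605, 0.027) | yaw ≈ 0.036 |
| Flap | – | open ≈ 0.71 rad, edge length 66 mm |
| Big lid grip | (0.441, 0.319) | long axis at −0.297 rad |

I'll do the flap first, with the jaws shut and the tool's y turned to yaw 0.036.

{"op": "apply_moves", "data": {
  "targets": [
    [[0.014,-0.038,0,0,0,-0.077],[0.028,-0.077,0,0,0,-0.154],[0.042,-0.115,0,0,0,-0.231],[0.056,-0.154,0,0,0,-0.308],[0.07,-0.193,0,0,0,-0.386]]
  ],
  "fingers": 0,
  "newtons": 20
}}

```text
t: 0.65
eef_pos: [0.3089, 0.4099, 0.2284]
tcp_rot: [0.373, 0.928, -0.0, -0.0]
contact_force: [-0.0, 0.0, -0.6]
finger_gap: 0.0542
```

{"op": "apply_moves", "data": {
  "targets": [
    [[0.014,-0.038,0,0,0,-0.077],[0.028,-0.077,0,0,0,-0.154],[0.042,-0.115,0,0,0,-0.231],[0.056,-0.154,0,0,0,-0.308],[0.07,-0.193,0,0,0,-0.386]]
  ]
}}

```text
t: 1.15
eef_pos: [0.3788, 0.217, 0.2286]
tcp_rot: [0.544, 0.839, 0.0, -0.0]
contact_force: [0.7, 0.0, -0.4]
finger_gap: 0.0139
```

{"op": "apply_moves", "data": {
  "targets": [
    [[0.014,-0.038,0,0,0,-0.077],[0.028,-0.077,0,0,0,-0.154],[0.042,-0.115,0,0,0,-0.231],[0.056,-0.154,0,0,0,-0.308],[0.07,-0.193,0,0,0,-0.386]]
  ]
}}

```text
t: 1.65
eef_pos: [0.4488, 0.0241, 0.2287]
tcp_rot: [0.695, 0.719, 0.0, -0.0]
contact_force: [0.6, 0.8, -0.1]
finger_gap: 0.0005
```

{"op": "apply_moves", "data": {
  "targets": [
    [[0,0.002,-0.04,0,0,0],[0,0.002,-0.08,0,0,0],[0,0.002,-0.12,0,0,0],[0,0.002,-0.15,0,0,0],[0,0.002,-0.154,0,0,0]]
  ]
}}

```text
t: 2.15
eef_pos: [0.4459, 0.0271, 0.0717]
tcp_rot: [0.694, 0.72, -0.003, -0.002]
contact_force: [-0.4, 0.1, -0.3]
finger_gap: 0.0003
```

```bash
python3 - <<'E'
from h import *
f=viewer.grab_frame("scene");crop(f,200,130,160,130,5,"pics/b.png")
E
```

```text
(no output)
```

View pics/b.png

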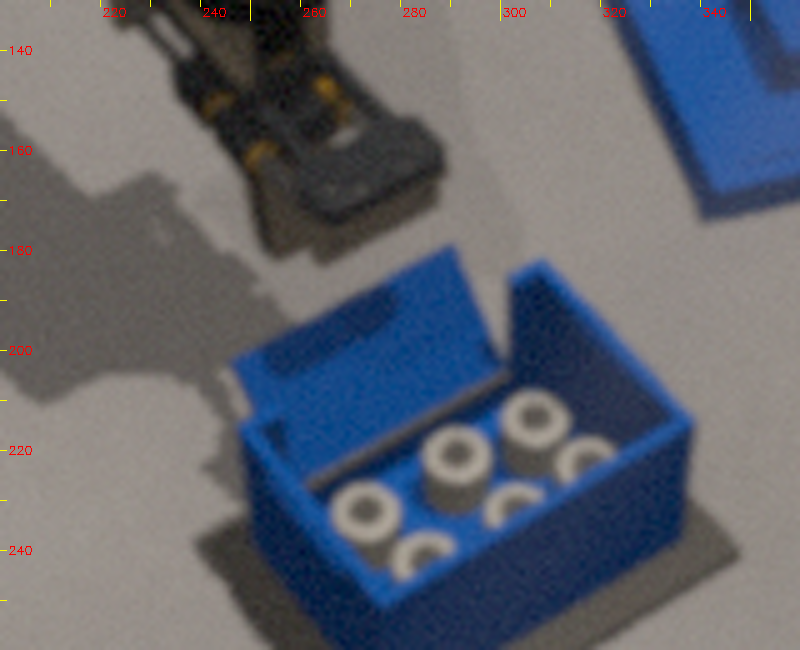

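The shut gripper stands at about (275,165), just on the robot's side of the flap edge, and hasn't touched it. Pushing now.

{"op": "apply_moves", "data": {
  "targets": [
    [[0.012,0,0,0,0,0],[0.024,0,0,0,0,0],[0.036,0.001,0,0,0,0],[0.048,0.001,0,0,0,0],[0.056,0.001,0,0,0,0]]
  ]
}}

```text
t: 2.7
eef_pos: [0.5058, 0.0288, 0.0751]
tcp_rot: [0.694, 0.72, 0.0, 0.0]
contact_force: [-1.6, 0.3, 1.8]
finger_gap: 0.0004
```

{"op": "apply_moves", "data": {
  "targets": [
    [[0.004,0,0,0,0,0],[0.008,0,0,0,0,0],[0.012,0,0,0,0,0],[0.016,0,0,0,0,0],[0.02,0,0,0,0,0]]
  ]
}}

```text
t: 3.2
eef_pos: [0.5249, 0.0286, 0.0746]
tcp_rot: [0.694, 0.72, 0.0, 0.0]
contact_force: [-0.5, 0.5, -0.2]
finger_gap: 0.0005
```

{"op": "apply_moves", "data": {
  "targets": [
    [[0.001,0,0,0,0,0],[0.002,0,0,0,0,0],[0.003,0,0,0,0,0],[0.004,0,0,0,0,0],[0.005,0,0,0,0,0]]
  ]
}}

```text
t: 3.7
eef_pos: [0.5296, 0.0287, 0.0746]
tcp_rot: [0.694, 0.72, 0.0, 0.0]
contact_force: [-0.6, 0.2, 1.2]
finger_gap: 0.0006
```

```bash
python3 - <<'E'
from h import *
f=viewer.grab_frame("side");crop(f,255,165,120,110,6,"pics/c.png")
E
```

```text
(no output)
```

View pics/c.png

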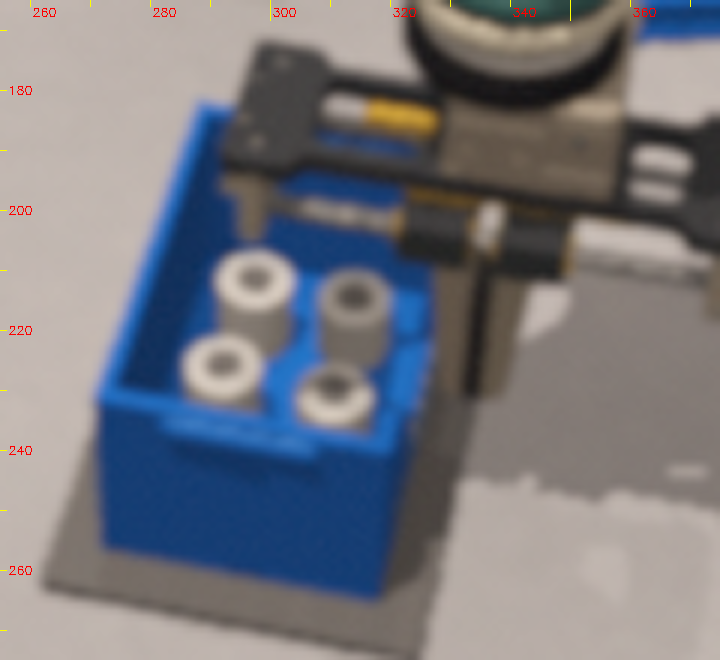

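The flap is nearly upright and its edge, at about (325,230), is close to the front wall's line. I'll creep on until the force rises.

{"op": "apply_moves", "data": {
  "targets": [
    [[0.001,0,0,0,0,0],[0.002,0,0,0,0,0],[0.003,0,0,0,0,0],[0.004,0,0,0,0,0],[0.004,0,0,0,0,0]]
  ]
}}

```text
t: 4.25
eef_pos: [0.5339, 0.0286, 0.0746]
tcp_rot: [0.694, 0.72, 0.0, 0.0]
contact_force: [-0.6, -0.0, 0.3]
finger_gap: 0.0006
```

{"op": "apply_moves", "data": {
  "targets": [
    [[0.001,0,0,0,0,0],[0.002,0,0,0,0,0],[0.003,0,0,0,0,0],[0.003,0,0,0,0,0],[0.003,0,0,0,0,0]]
  ]
}}

```text
t: 4.75
eef_pos: [0.5343, 0.0286, 0.0742]
tcp_rot: [0.694, 0.72, -0.002, -0.002]
contact_force: [-7.8, 0.8, 4.1]
finger_gap: 0.0005
```

It stopped against 8 N at x=0.534, about where shut was expected (0.532). Backing off and checking.

{"op": "apply_moves", "data": {
  "targets": [
    [[-0.02,0,0,0,0,0],[-0.05,0,0.01,0,0,0],[-0.08,0,0.04,0,0,0],[-0.1,0.03,0.08,0,0,0.1],[-0.1,0.07,0.12,0,0,0.24]]
  ],
  "fingers": 0.6
}}

```text
t: 5.25
eef_pos: [0.4347, 0.0904, 0.1883]
tcp_rot: [0.602, 0.798, -0.001, -0.0]
contact_force: [1.2, 0.3, -0.2]
finger_gap: 0.0384
```

```bash
python3 - <<'E'
from h import *
a=viewer.grab_frame("scene");b=viewer.grab_frame("side");pickle.dump((a,b),open("d.pkl","wb"))
crop(a,230,170,120,110,6,"pics/d1.png");crop(b,255,165,120,110,6,"pics/d2.png")
E
```

```text
(no output)
```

View pics/d1.png

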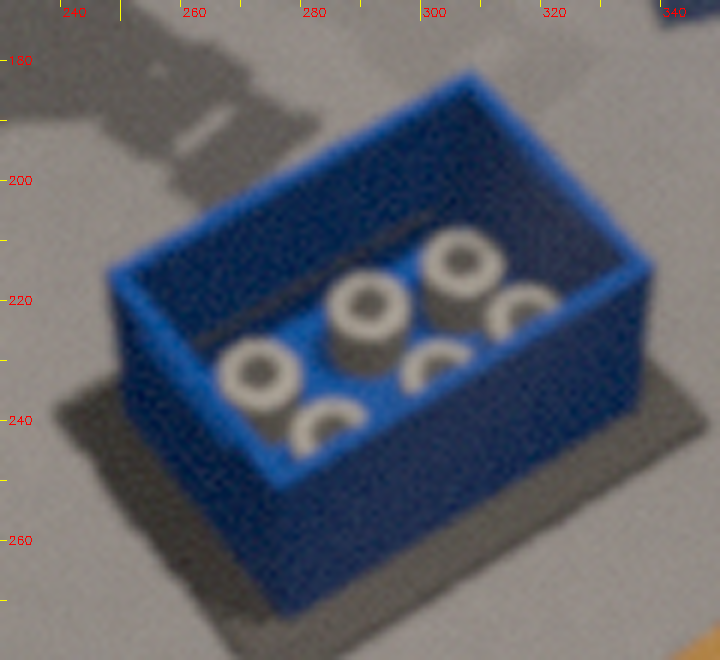

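View pics/d2.png

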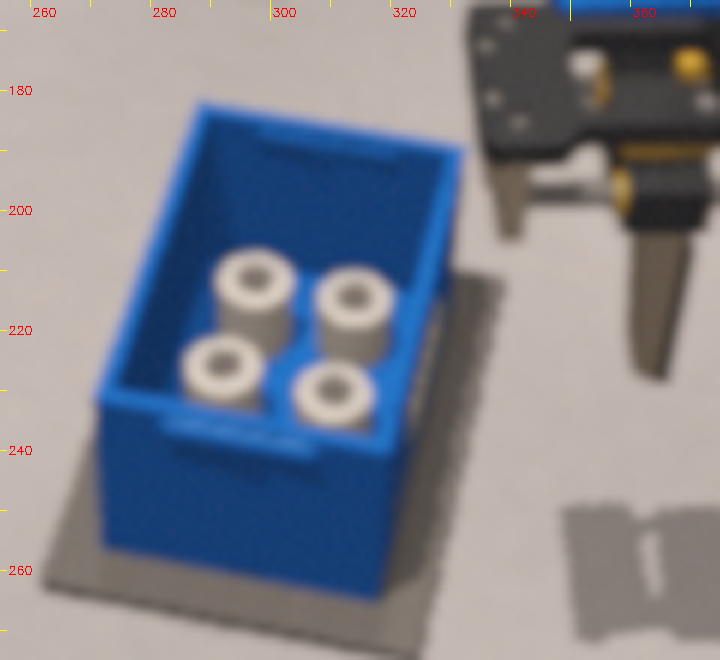

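The flap is shut: the front rim line from (248,215) to (308,183) is straight and level. Moving over the big lid now.

{"op": "apply_moves", "data": {
  "targets": [
    [[0,0.035,0.005,0,0,0.1],[0,0.07,0.005,0,0,0.24],[0,0.105,0.005,0,0,0.38],[0,0.14,0.005,0,0,0.52],[0,0.175,0.005,0,0,0.66]]
  ]
}}

```text
t: 5.85
eef_pos: [0.4372, 0.2673, 0.1917]
tcp_rot: [0.31, 0.951, -0.0, 0.0]
contact_force: [0.0, -0.2, 0.2]
finger_gap: 0.055
```

{"op": "apply_moves", "data": {
  "targets": [
    [[0,0.025,0,0,0,0.14],[0,0.046,0,0,0,0.28],[0,0.046,0,0,0,0.29],[0,0.046,0,0,0,0.29],[0,0.046,0,0,0,0.29]]
  ]
}}

```text
t: 6.35
eef_pos: [0.4373, 0.3106, 0.1919]
tcp_rot: [0.173, 0.985, -0.001, -0.0]
contact_force: [-1.0, -0.6, 0.8]
finger_gap: 0.0548
```

```bash
python3 - <<'E'
from h import *
f=viewer.grab_frame("wrist");pickle.dump(f,open("w.pkl","wb"))
cv2.imwrite("pics/e.png",f["img"][:,:,::-1]); s=ctrl.sense();print(s["eef_pos"],s["tcp_rot"],R.from_quat(s["tcp_rot"]).as_matrix()[:,1])
E
```

```text
[0.43729148 0.31079205 0.19213766] [ 1.73127758e-01  9.84899294e-01 -3.97992322e-04  2.38411458e-05] [ 3.41026833e-01  9.40053242e-01 -7.75709587e-04]
```

View pics/e.png

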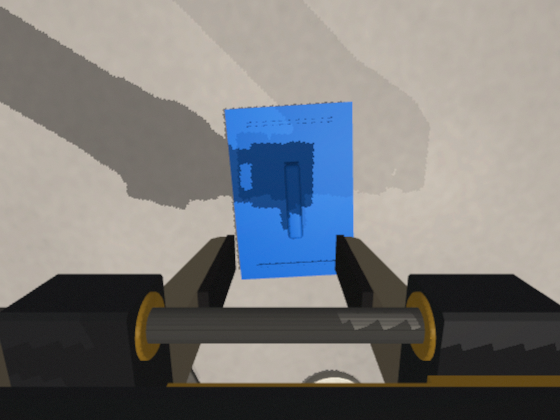

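The wrist view shows the lid's plate corners at about (225,108), (352,102), (353,275) and (242,278). The bar runs from about (292,165) to (295,232).

```bash
python3 - <<'E'
from h import *
f=pickle.load(open("w.pkl","rb"))
P=[plane(f,u,.024) for u in [(224,109),(352,102),(353.5,275),(242,278)]]
for p in P:print(p.round(4))
P=np.array(P);print(P.mean(0), np.arctan2(*(P[3]-P[0])[1::-1]),np.arctan2(*(P[2]-P[1])[1::-1]),[np.linalg.norm(P[i]-P[i-1]) for i in range(4)])
crop(f,270,140,60,115,5,"pics/e2.png")
E
```

```text
[0.3407 0.2846 0.024 ]
[0.3759 0.3997 0.024 ]
[0.5448 0.3491 0.024 ]
[0.5075 0.2361 0.024 ]
[0.44223489 0.31737741 0.024     ] -0.28274338233020674 -0.29112351505444595 [np.float64(0.17362527538766628), np.float64(0.12036998495125595), np.float64(0.17628625857691718), np.float64(0.11896047214300919)]
```

View pics/e2.png

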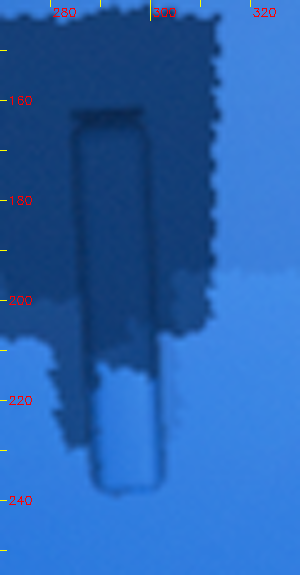

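```bash
python3 - <<'E'
from h import *
f=pickle.load(open("w.pkl","rb"))
P=np.array([plane(f,u,.054) for u in [(284.7,163),(298.9,163),(302.7,238.5),(288.4,238.5)]])
print(P.round(4));print(P.mean(0), np.arctan2(*(P[3]-P[0])[1::-1]),np.arctan2(*(P[2]-P[1])[1::-1]),[np.linalg.norm(P[i]-P[i-1]) for i in range(4)])
E
```

```text
[[0.4048 0.3221 0.054 ]
 [0.4091 0.334  0.054 ]
 [0.4771 0.3138 0.054 ]
 [0.4725 0.3012 0.054 ]]
[0.44086798 0.31778098 0.054     ] -0.3002021085134401 -0.2885365669032238 [np.float64(0.07084706396772443), np.float64(0.012609537370619815), np.float64(0.07088891153503195), np.float64(0.01343729813533567)]
```

All three views agree: grip (0.441, 0.318), jaw axis at 1.278 rad, and the bar measures 71 × 13 mm. Descending, then gripping.

{"op": "apply_moves", "data": {
  "targets": [
    [[0.004,0.007,-0.01,0,0,0.055],[0.004,0.007,-0.05,0,0,0.055],[0.004,0.007,-0.09,0,0,0.055],[0.004,0.007,-0.125,0,0,0.055],[0.004,0.007,-0.14,0,0,0.055]]
  ]
}}

```text
t: 6.9
eef_pos: [0.4397, 0.3172, 0.0497]
tcp_rot: [0.145, 0.989, -0.002, -0.001]
contact_force: [-0.5, 0.1, 0.7]
finger_gap: 0.0551
```

{"op": "apply_moves", "data": {
  "targets": [
    [[0,0,-0.004,0,0,0],[0,0,-0.009,0,0,0],[0,0,-0.009,0,0,0],[0,0,-0.009,0,0,0],[0,0,-0.009,0,0,0]]
  ]
}}

```text
t: 7.4
eef_pos: [0.4414, 0.3201, 0.0445]
tcp_rot: [0.144, 0.99, 0.001, 0.001]
contact_force: [0.6, -1.8, -0.4]
finger_gap: 0.0552
```

{"op": "apply_moves", "data": {
  "targets": [
    [[0,-0.002,-0.002,0,0,0],[0,-0.002,-0.002,0,0,0],[0,-0.002,-0.002,0,0,0],[0,-0.002,-0.002,0,0,0],[0,-0.002,-0.002,0,0,0]]
  ],
  "fingers": 0,
  "newtons": 40
}}

```text
t: 7.9
eef_pos: [0.4408, 0.3176, 0.0414]
tcp_rot: [0.144, 0.99, 0.0, 0.0]
contact_force: [-0.1, -0.1, -0.3]
finger_gap: 0.0172
```

{"op": "apply_moves", "data": {
  "targets": [
    [[0,0,0,0,0,0],[0,0,0,0,0,0],[0,0,0,0,0,0],[0,0,0,0,0,0],[0,0,0,0,0,0]]
  ]
}}

```text
t: 8.4
eef_pos: [0.4408, 0.3175, 0.0413]
tcp_rot: [0.144, 0.99, -0.0, -0.0]
contact_force: [-0.2, -0.3, -0.3]
finger_gap: 0.0139
```

The lid is gripped: the gap is 13.9 mm on a 14 mm bar, with the TCP 21.3 mm above the seat. Lifting, then carrying it over the tub with a turn of −1.246 rad.

{"op": "apply_moves", "data": {
  "targets": [
    [[0,0,0.015,0,0,0],[0,0,0.05,0,0,0],[0,0,0.09,0,0,0],[0,0,0.13,0,0,0],[0,0,0.16,0,0,0]]
  ]
}}

```text
t: 8.9
eef_pos: [0.4412, 0.3176, 0.2048]
tcp_rot: [0.144, 0.99, 0.001, 0.001]
contact_force: [-0.7, 0.5, -2.0]
finger_gap: 0.0134
```

{"op": "apply_moves", "data": {
  "targets": [
    [[0.01,-0.02,0,0,0,-0.1],[0.03,-0.05,0,0,0,-0.23],[0.05,-0.085,0,0,0,-0.36],[0.068,-0.12,0,0,0,-0.49],[0.086,-0.15,0,0,0,-0.62]]
  ]
}}

```text
t: 9.4
eef_pos: [0.5272, 0.1654, 0.2024]
tcp_rot: [0.442, 0.897, 0.0, 0.0]
contact_force: [0.7, 0.6, -1.1]
finger_gap: 0.0136
```

{"op": "apply_moves", "data": {
  "targets": [
    [[0.018,-0.03,0,0,0,-0.13],[0.036,-0.065,0,0,0,-0.26],[0.054,-0.1,0,0,0,-0.39],[0.07,-0.13,0,0,0,-0.52],[0.078,-0.141,0,0,0,-0.626]]
  ]
}}

```text
t: 9.9
eef_pos: [0.6056, 0.022, 0.2025]
tcp_rot: [0.698, 0.716, -0.0, 0.001]
contact_force: [-0.9, 1.6, -1.9]
finger_gap: 0.0138
```

{"op": "apply_moves", "data": {
  "targets": [
    [[0,0,0,0,0,0],[0,0,0,0,0,0],[0,0,0,0,0,0],[0,0,0,0,0,0],[0,0,0,0,0,0]]
  ]
}}

```text
t: 10.4
eef_pos: [0.6045, 0.0276, 0.2015]
tcp_rot: [0.694, 0.72, 0.0, -0.0]
contact_force: [0.1, -0.2, -1.9]
finger_gap: 0.0137
```

```bash
python3 - <<'E'
from h import *
for n in ["scene","side","wrist"]:
    f=viewer.grab_frame(n);pickle.dump(f,open(f"g_{n}.pkl","wb"))
    if n=="scene":crop(f,220,110,140,130,5,"pics/g1.png")
    elif n=="side": crop(f,240,140,140,130,5,"pics/g2.png")
    else: cv2.imwrite("pics/g3.png",f["img"][:,:,::-1])
s=ctrl.sense();print(s["eef_pos"],s["finger_gap"],s["contact_force"]);y=R.from_quat(s["tcp_rot"]).as_matrix();print(np.arctan2(y[1,1],y[0,1]),y[:,2])
E
```

```text
[0.60470947 0.02691605 0.20144055] 0.013450949371213642 [-0.53133925  0.52248234 -1.82705064]
0.036793953576592646 [-2.75462643e-05  1.46227286e-04 -9.99999989e-01]
```

View pics/g1.png

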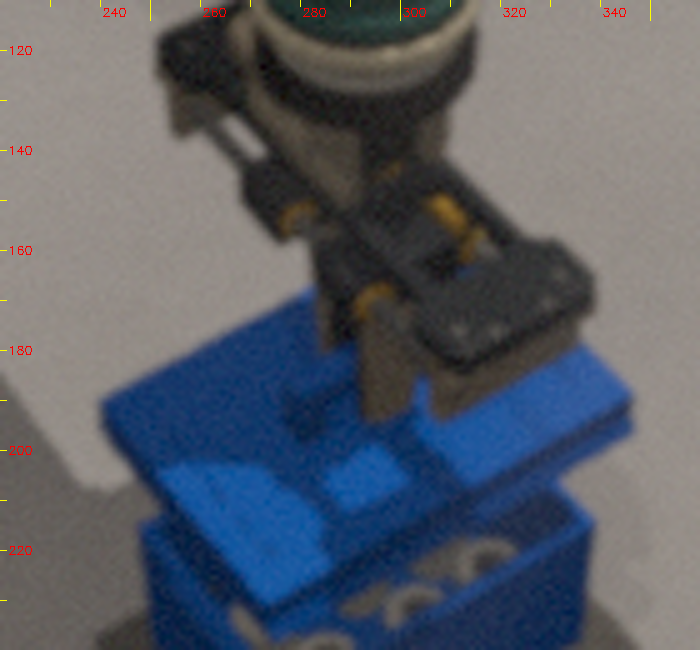

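View pics/g2.png

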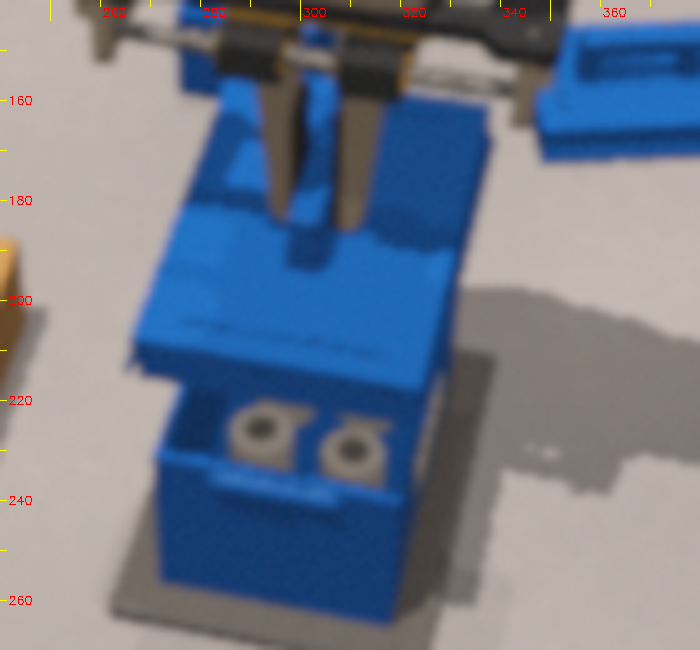

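View pics/g3.png

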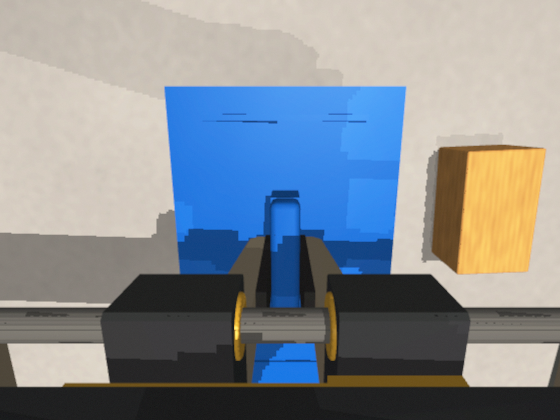

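```bash
python3 - <<'E'
from h import *
a=pickle.load(open("g_scene.pkl","rb"));b=pickle.load(open("g_side.pkl","rb"))
# centre of a diagonal pair, plate top z=.184
z=.184
A=[plane(a,u,z) for u in [(240.6,190.6),(273.6,231.6),(346.4,190)]]
B=[plane(b,u,z) for u in [(338,161.6),(266.6,209),(323.6,217)]]
print(np.round(A,4),(A[0]+A[2])/2);print(np.round(B,4),(B[0]+B[1])/2)
print("ang",np.arctan2(-(A[2]-A[1])[0],(A[2]-A[1])[1]),np.arctan2(*(B[1]-B[2])[1::-1]), np.arctan2(-(B[2]-B[0])[0],(B[2]-B[0])[1]))
# tub rim, same methods
for f,P in ((a,[(248.3,215),(338.7,214.2),(276.7,251.3),(308.3,182.5)]),(b,[(332.5,189.7),(270.8,231.3),(288.7,182.2),(320.3,240.3)])):
    X=[plane(f,u,.1) for u in P];print("tub",(X[0]+X[1])/2,(X[2]+X[3])/2)
E
```

```text
[[ 0.5517 -0.0605  0.184 ]
 [ 0.6698 -0.057   0.184 ]
 [ 0.6638  0.1149  0.184 ]] [0.60774156 0.02721102 0.184     ]
[[ 0.5475 -0.0597  0.184 ]
 [ 0.6575  0.1202  0.184 ]
 [ 0.542   0.1102  0.184 ]] [0.60248043 0.03023444 0.184     ]
ang 0.034690043652537646 0.08631484958584436 0.032452241363799435
tub [0.60629549 0.02809596 0.1       ] [0.60732248 0.02686921 0.1       ]
tub [0.60399852 0.02745139 0.1       ] [0.60280319 0.02677621 0.1       ]
```

In the same two cameras the lid centre (0.605, 0.0287) and the mouth centre (0.605, 0.0273) agree to about 1 mm, and the yaw matches (0.034 against 0.036). Lowering.

{"op": "apply_moves", "data": {
  "targets": [
    [[0,-0.001,-0.015,0,0,0],[0,-0.001,-0.03,0,0,0],[0,-0.001,-0.042,0,0,0],[0,-0.001,-0.052,0,0,0],[0,-0.001,-0.056,0,0,0]]
  ]
}}

```text
t: 11.05
eef_pos: [0.604, 0.0254, 0.1434]
tcp_rot: [0.694, 0.72, -0.001, -0.001]
contact_force: [-0.2, -0.4, -0.9]
finger_gap: 0.0133
```

{"op": "apply_moves", "data": {
  "targets": [
    [[0,0,-0.002,0,0,0],[0,0,-0.004,0,0,0],[0,0,-0.006,0,0,0],[0,0,-0.008,0,0,0],[0,0,-0.01,0,0,0]]
  ]
}}

```text
t: 11.55
eef_pos: [0.605, 0.0257, 0.1356]
tcp_rot: [0.694, 0.72, 0.0, 0.0]
contact_force: [0.1, 0.1, -0.8]
finger_gap: 0.0135
```

The skirt is 6 mm over the rim with no contact force. Pressing on.

{"op": "apply_moves", "data": {
  "targets": [
    [[0,0.001,-0.002,0,0,0],[0,0.001,-0.003,0,0,0],[0,0.001,-0.005,0,0,0],[0,0.001,-0.006,0,0,0],[0,0.001,-0.007,0,0,0]]
  ],
  "newtons": 60
}}

```text
t: 12.05
eef_pos: [0.6058, 0.0263, 0.1307]
tcp_rot: [0.694, 0.72, 0.001, 0.0]
contact_force: [-2.9, -1.1, 12.6]
finger_gap: 0.0134
```

{"op": "apply_moves", "data": {
  "targets": [
    [[0,0,-0.001,0,0,0],[0,0,-0.002,0,0,0],[0,0,-0.003,0,0,0],[0,0,-0.004,0,0,0],[0,0,-0.005,0,0,0]]
  ]
}}

```text
t: 12.55
eef_pos: [0.6058, 0.0267, 0.124]
tcp_rot: [0.694, 0.72, 0.001, 0.001]
contact_force: [2.4, 0.9, -0.5]
finger_gap: 0.0134
```

It has clicked past the catches. Now pressing down to the seat (TCP about 0.121).

{"op": "apply_moves", "data": {
  "targets": [
    [[0,0,-0.001,0,0,0],[0,0,-0.002,0,0,0],[0,0,-0.003,0,0,0],[0,0,-0.004,0,0,0],[0,0,-0.005,0,0,0]]
  ]
}}

```text
t: 13.05
eef_pos: [0.6052, 0.0267, 0.1213]
tcp_rot: [0.694, 0.72, 0.001, -0.001]
contact_force: [-8.6, 1.4, 28.7]
finger_gap: 0.0136
```

It is seated at TCP 0.1213, exactly as predicted, with a firm 29 N. Easing off, then opening.

{"op": "apply_moves", "data": {
  "targets": [
    [[0,0,0.002,0,0,0],[0,0,0.0025,0,0,0],[0,0,0.0025,0,0,0],[0,0,0.0025,0,0,0],[0,0,0.0025,0,0,0]]
  ]
}}

```text
t: 13.55
eef_pos: [0.6052, 0.0267, 0.1214]
tcp_rot: [0.694, 0.72, 0.0, 0.0]
contact_force: [-0.3, 1.0, 7.7]
finger_gap: 0.0133
```

{"op": "apply_moves", "data": {
  "targets": [
    [[0,0,0,0,0,0],[0,0,0,0,0,0],[0,0,0,0,0,0],[0,0,0,0,0,0],[0,0,0,0,0,0]]
  ],
  "fingers": 0.4
}}

```text
t: 14.05
eef_pos: [0.6046, 0.0264, 0.1206]
tcp_rot: [0.694, 0.72, -0.0, -0.0]
contact_force: [0.5, 0.0, 0.5]
finger_gap: 0.0369
```

{"op": "apply_moves", "data": {
  "targets": [
    [[0,0,0.01,0,0,0],[0,0,0.04,0,0,0],[0,0,0.08,0,0,0],[-0.03,0,0.12,0,0,0],[-0.07,0,0.14,0,0,0]]
  ]
}}

```text
t: 14.55
eef_pos: [0.5366, 0.026, 0.2645]
tcp_rot: [0.695, 0.719, 0.002, 0.002]
contact_force: [0.2, 0.2, 1.1]
finger_gap: 0.0368
```

{"op": "apply_moves", "data": {
  "targets": [
    [[-0.04,0,0.01,0,0,0],[-0.08,0,0.02,0,0,0],[-0.11,0,0.03,0,0,0],[-0.13,0,0.03,0,0,0],[-0.13,0,0.03,0,0,0]]
  ]
}}

```text
t: 15.05
eef_pos: [0.4031, 0.0265, 0.2918]
tcp_rot: [0.694, 0.72, 0.001, -0.001]
contact_force: [0.5, -0.6, 0.4]
finger_gap: 0.0367
```

```bash
python3 - <<'E'
from h import *
for n in ["scene","side"]:
    f=viewer.grab_frame(n);pickle.dump(f,open(f"k_{n}.pkl","wb"))
    if n=="scene":crop(f,230,170,120,115,6,"pics/k1.png"); cv2.imwrite("pics/k0.png",f["img"][:,:,::-1])
    elif n=="side": crop(f,250,165,120,110,6,"pics/k2.png")
E
```

```text
(no output)
```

View pics/k1.png

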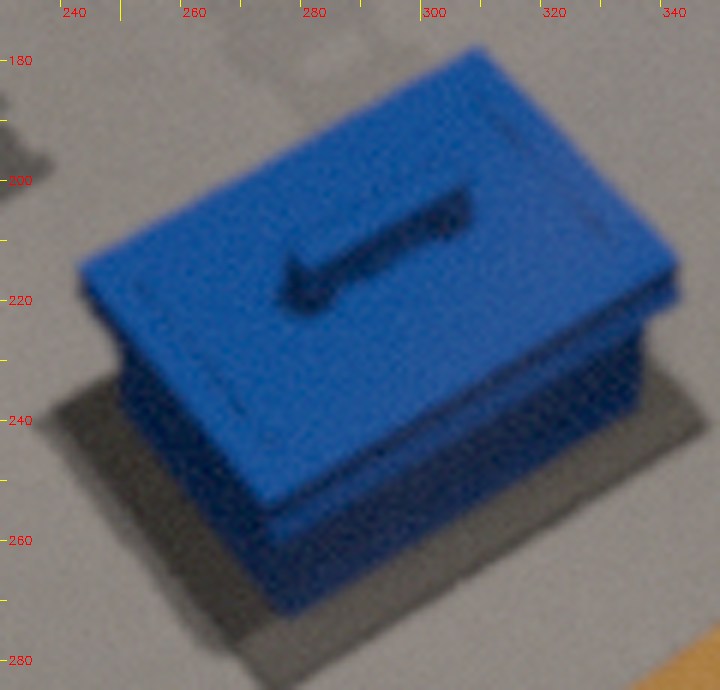

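View pics/k2.png

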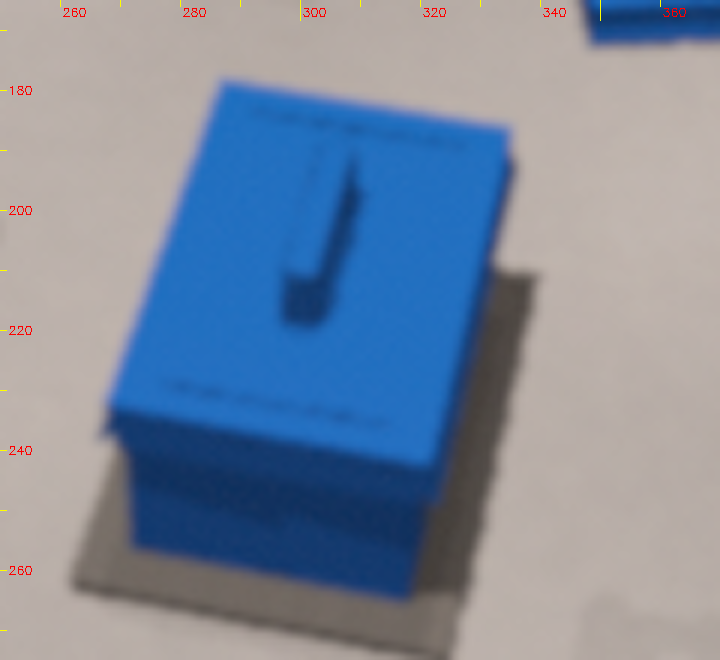

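View pics/k0.png

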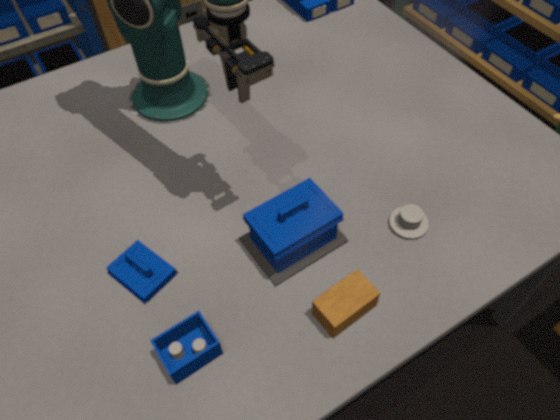

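Lid corners read at (243.5,214.5), (275,254), (342.5,214) and (309.5,178) in the scene view, and at (287,178.5), (335,186), (267.5,232.5) and (321.5,242.5) in the side view. I'll triangulate both ends to check it is flush.

```bash
python3 - <<'E'
from h import *
a=pickle.load(open("k_scene.pkl","rb"));b=pickle.load(open("k_side.pkl","rb"))
P=[]
for u,v in [((243.5,214.5),(335,186)),((275,253.8),(287,178.3)),((342.5,214),(267.8,232.5)),((309.7,178),(321.5,242.5))]:
    X,g=tri(a,u,b,v);P.append(X);print(X.round(4),round(g,4))
print(np.mean(P,0))
E
```

```text
[ 0.5499 -0.0619  0.1039] 0.0026
[ 0.6674 -0.057   0.1034] 0.0032
[0.661  0.1146 0.1012] 0.0019
[0.5426 0.1113 0.1028] 0.0018
[0.60523046 0.02675065 0.10282547]
```

All four corners of the plate's top lie at 101–104 mm. Unsnapped they would be about 114 mm, so both ends are home. Handing in.

```bash
python3 -c "
from h import *
print(ctrl.job_done())"
```

```text
the job is handed in; nothing more can be done
None
```

The tub is closed and I handed the job in at about 15 s; the interface reports no verdict.

- **Flap:** I pushed it up with the closed fingers until it stopped against about 8 N. Pictures from both cameras then showed it in line with the front wall.
- **Lid:** I gripped the larger lid by its bar and lowered it over the rim. It met the catches at about 13 N and clicked past them. I then pressed it to the seat with about 29 N, at the tool height I had predicted (0.1213 m).
- **Final checks:** With the gripper open and clear, the lid's four top corners measured 101–104 mm high, where an unsnapped end would be about 114 mm. The lid's centre was within about 1 mm of the mouth's.
- **Other things:** In the last picture the smaller lid, small tub, flange and carton looked to be where they started. I compared these by eye and did not measure them.

No check failed. The two cameras differed by 2–5 mm on single points, which I averaged out.

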